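# Jog the belt sander with its key switch

### The job

A workmate is about to track the belt of the bench sander, so jog it for them: lift the red key up and off its hook on the key rack, push it fully home in the key switch of the sander's control station, easing it past the sticky pins (light pushes and a little rocking help) rather than forcing it, and only then turn it a quarter turn clockwise against its spring. Finish still gripping the key and holding it turned, since it springs back as soon as it is let go. Press neither button on the station, and leave the other keys hanging and everything else on the bench where it is.

Things in the scene. Friction and masses are not known exactly. Their poses are not given: they have to be found in the camera images.
- red_key: Red machine key, rigid, 35 g: loop head 34 mm wide (its y), 10 mm thick (x), 45 mm tall (z, up as it hangs), then a steel blade downward. Origin: middle of the head's flat underside (shoulder). Head solid to 14 mm above the origin; then an opening 20 mm wide up to 39 mm, under an arch it hangs by. Pinch its straight outer sides, 34 mm apart, from 0 to 37 mm above the origin.
- red_key_tip (a point): Point of the red key's blade, 26 mm below the key's origin. The blade is straight, 11 mm wide (key's y), 4 mm thick (x), 26 mm long; its last 5 mm narrow to a blunt V in width. It fits the keyway either way round.
- blue_key: The same key with a blue head, hanging on another hook. Leave it (may not shift more than 30 mm).
- green_key: The same key with a green head, hanging on another hook. Leave it (may not shift more than 30 mm).
- rack: Fixed oak key rack. Origin: centre of the underside of its base plank (90 mm in x, 300 in y, 18 thick). Its rail (300 mm along y, 14 deep, centre at x = +28 mm, top 116 mm up) carries three wire hooks at y = -85, 0, +85 mm; any key may hang on any hook. Keys hang near x = -9 mm, origins 73 mm above the table, 25 mm clear of the rail, their width along the rail, blades down.
- middle_hook (a point): Centre of the middle hook's level wire where a key hangs: rack x = -9, y = 0, 110 mm up. All three hooks are alike: 4 mm wire, level from the rail towards the rack's -x to x = -23 mm, then turned up, its end 12 mm above the wire's centre line at x = -28 mm. To unhook a key raise it 15 mm (10 to 20 clears), draw it 30 mm or more along the rack's -x, then lift away.
- station: Fixed control station of the sander: grey box 110 mm in x, 220 in y, 62 tall, aluminium top plate. Origin: centre of its underside. On top: the key switch at y = +60 mm, small green start button at x = -18, y = -22 mm, amber lamp, red stop button at y = -78 mm. The buttons stand 20 mm above the plate.
- keyway (a point): Centre of the keyway's mouth, top of the key switch (steel collar 30 mm across, standing 17 mm above a red ring), 80 mm above the table; axes as the station's. Slot straight down in a brass plug: 12.6 mm long (along y at rest), 5.6 wide (x), long edges bevelled 2 mm, deep enough for the whole blade. Fully home, the key's shoulder sits on the plug, its origin at this point.
- pins (a point): Midway between two spring pins that stand into the slot from its +y end, 9 and 16 mm below its mouth, hidden in the plug. Gummed with dust and oil, they check the blade, the harder the faster it comes: a straight push at 15 mm/s can build up 40 N; light pushes of 8 to 18 N, with the key rocked about 5 degrees about its blade (within its play) and pushed again where it stops, take it home.
- plug (a joint): Turn of the brass plug in rad: 0 at rest (slot along the station's y), growing clockwise seen from above, stop at 1.57 (a quarter turn, slot along the station's x). A spring drives it back to 0 with 0.03 N m at rest, 0.11 N m at the stop. The blade has about 0.15 rad of play in the slot, so the key turns that much further than the plug.
- start (a joint): Travel of the green start button (m), 0 out, 0.006 pressed. Do not press.
- stop (a joint): Travel of the red stop button (m), 0 out, 0.006 pressed. Do not press.
- sander: Fixed bench belt sander on the right side of the table: 440 mm in x, about 230 mm in y, 290 mm tall. Origin: centre of its underside. Leave it alone.
- holder: Loose oak block with four round recesses, 300 mm (x) by 75 mm by 28 mm tall. Origin: centre of its underside. Leave it.
- oak_board: Loose oak board, 100 mm (x) by 250 mm (y) by 18 mm. Origin: centre of its underside. Leave it.
- plaque: Loose square pine plaque with burnt marks, 90 by 90 by 10 mm. Origin: centre of its underside. Leave it.
- sanding_block: Loose cork sanding block, 65 mm (x) by 110 mm (y) by 34 mm. Origin: centre of its underside. Leave it.
- glue: Loose yellow glue bottle, 60 mm across, 170 mm tall. Origin: centre of its underside. Leave it.

How it is judged (in metres and radians):
On the way, in this order (a step that is already met when the one before it is completed fails the run):
1. the red key is off its hook and held clear of the rack (contact force between the fingers and red_key above 1 N and contact force between red_key and rack below 0.05 N and distance of red_key from where it was at the start of the episode above 0.06 m and height (world z) of red_key above 0.08 m), for 0.1 s.
2. the red key is fully home in the keyway, not yet turned (contact force between the fingers and red_key above 1 N and z of red_key in the frame of keyway below 0.0035 m and horizontal distance between red_key and keyway below 0.004 m and angle between red_key's own z axis and vertical below 0.15 rad and value of joint plug below 0.25 rad), for 0.1 s.
At the end, for the whole second after the job is handed in: The fingers still grip the red key, fully home (shoulder within 3.5 mm of the plug, 4 mm of its axis, upright within 0.15 rad), and hold the plug at rest at 1.2 rad or more of its 1.57 against the spring; no button is pressed and the other keys hang within 30 mm of where they were (value of joint plug above 1.2 rad and velocity of joint plug below 0.1 rad/s and contact force between the fingers and red_key above 1 N and z of red_key in the frame of keyway below 0.0035 m and horizontal distance between red_key and keyway below 0.004 m and angle between red_key's own z axis and vertical below 0.15 rad and linear speed of red_key below 0.02 m/s and value of joint each of start, stop below 0.003 m and distance of each of blue_key, green_key from where it was at the start of the episode below 0.03 m); the arm keeps its last pose, push and grip.
It fails at once if the switch was turned before the key was fully home (value of joint plug above 0.35 rad and z of red_key in the frame of keyway above 0.006 m).
It fails at once if the key was forced in (over 40 N before it was home) (z of red_key in the frame of keyway above 0.002 m and contact force between red_key and station above 40 N).
It fails at once if a button of the station was pressed (value of joint any of start, stop above 0.003 m).
It fails at once if another key was disturbed by more than 30 mm (distance of any of blue_key, green_key from where it was at the start of the episode above 0.03 m).
It fails at once if something else on the bench was shifted by more than 30 mm (distance of any of holder, oak_board, plaque, sanding_block, glue from where it was at the start of the episode above 0.03 m).
It also fails if it takes over 64 s, if anything falls off the work surface, if the arm or the gripper's body presses on something with over 40 N, if the wrist force passes 120 N, or if a joint passes its speed limit or range.

### The arm

A 6-joint arm with a two-finger parallel gripper is mounted at the origin on the work surface. World frame = base frame: x ahead of the robot, y to its left, z up, the work surface at z = 0. Lengths are in mm, angles in rad, forces in N, time in s.
With the tool pointing down it reaches from about 375 to 825 mm from the base axis. Payload 5.5 kg.
Tool frame: the origin (TCP) lies between the finger pads; the fingertips stand ahead of it and the grasp point (between the pads) lies 11 mm behind it (tip_extent is the z of the fingertips in the tool frame, in mm); z points along the fingers, x is the direction in which the jaws open and shut, and the axes are right-handed (so a half turn about z gives the same grasp; the last joint's range is limited). The gripper opens to 85 mm and grips with 20 to 120 N. Pads are 22 mm wide; open, the fingers measure 114 mm over their backs; the gripper's body (76 mm by 85 mm) begins 54 mm behind the grasp point. The pads swing forward as they close: fully open they stand 13 mm farther back than shut.
Start: joints at [0, 0.314, -0.047, 1.21, 0, 1.571], TCP at [599.996, -0, 239.299] pointing down, gripper open.
Joint ranges: [-2.67, 2.67], [-0.69, 1.73], [-1.03, 1.25], [-2.08, 2.16], [-1.42, 1.45], [-3.14, 3.14]. Speed limits (rad/s): [2.39, 2.39, 3.01, 3.14, 3.14, 3.14].

### API

Orientations are given as a unit quaternion [x, y, z, w].
In Python, from bench import * gives the robot as it stands. The module is installed in compiled form; this text tells all that it offers.
- The arm moves only by the tool send_rows, never from a script. Its arguments are lists of equal length, an entry for each row: "dp": the shift along the tool's x, y, z in mm, a list of three; "turn": the turn about the tool's z in rad. A call has 1 to 8 rows; each row is the pose to reach, as a shift and turn from the pose commanded when the call began, along the tool's axes at that moment; what a row does not reach only later rows make up. A row lasts 1/12 s, in which the tool goes at most 41.7 mm and 7.16 degrees, less where a joint would pass 70% of its speed; a pose out of reach is approached as far as the arm can. A call with a gripper value outside its range is refused whole. "hand" is the finger opening in mm, from 0 to 85.4, set as the call begins (left out, the last holds). The fingers move at their own pace and stop on an object; "grip_force" is the grip in N (left out, the last holds). Time passes only in rows, so rows that repeat a pose let the fingers close. It gives the time, the measured TCP pose, the force and the opening at its end, in the units of the state.
- sense(): the state, without advancing time (a new reading comes with each control period).
- grab_frame(name): name is "scene" or "side" or "wrist"; returns the picture (480x640x3 uint8, red, green, blue); there is no depth.
- camera_model(name): a dict with "fov_y" (degrees; the focal length in pixels is half the picture's height over the tangent of half this angle, whatever the lens; pixels are square), "cx", "cy" (the principal point, pixels), "pose" (4x4, takes a point from camera to world coordinates); the wrist camera has in their place "tool_from_camera" (4x4, takes a point from camera to tool coordinates, whose origin is the TCP and whose axes are the tool frame's). Camera axes: x right, y down, z forward; pixel columns grow to the right and rows downward; lengths in mm; the calibration is good to about 2 mm. A picture is of the moment at which its call begins: read the wrist's pose just before it. camera_model takes no time and is no camera call.
- hand_in(): hands the job in, once; it reports no verdict.
Trained networks look in the newest picture that a camera, given by its name, has taken for a name from the list of things; names that differ only in an ending like _2 or _b are one class to them, and where a whole thing is asked for, a point or a joint stands for the part that bears it (a point fixed in the world has none). Each returns a list of dicts, best first, with "score" (0 to 1); they miss things now and then, are a little off and sometimes report something else, mostly with a low value. They report only what shows in the picture. A call takes as long as a camera call.
- recognise(camera, query): "point" ([x, y, z] in mm, in the coordinates of the camera as it stood for that picture, good to about 4 mm: the middle of the surface that is visible of it).
- trace(camera, query): "pixels" (480x640 bool, what is visible of it).
The state is a dict: "clock": time; "joint_positions": joint angles; "joint_velocities": joint speeds; "joint_efforts": joint torques, N m; "position": TCP position; "eef_rot": TCP orientation; "contact_force": force on the tool from outside, world axes, zero at the start; "ft_torque": the same for the moment, N m; "opening": opening from 0.0 (shut) to 1.0 (fully open).
Only numpy, scipy, OpenCV 4.12 (cv2) and the standard library are available. Lean on these libraries where they do the work, as an engineer would, in place of code of your own. Each camera call takes 0.05 s, during which the arm holds its last target. There are 200 camera calls.

## Working session

There is one attempt and no reset: what is moved stays moved. The work goes in short steps, Python scripts to look and compute and a tool call to move; the robot and the scene stay as the last step left them, time stands still between calls to the robot, and variables do not carry over. Pictures are saved under pics/ and viewed, about 8 in all and at most 12, crops included, and the job is handed in when it is done.

Besides the shell and the picture viewer there is one more tool, called after "Emit:" by a JSON object that holds its "api" and its "payload". send_rows: Moves the arm, as the interface text tells. Its arguments: {"type":"object","properties":{"dp":{"type":"array","items":{"type":"array","items":{"type":"number"}}},"turn":{"type":"array","items":{"type":"number"}},"hand":{"type":"number"},"grip_force":{"type":"number"}},"required":["dp","turn"]}

```bash
mkdir -p pics
cat > h.py <<'E'
from bench import *
import numpy as np, cv2
from scipy.spatial.transform import Rotation as R
def toolT():
    s=sense(); T=np.eye(4); T[:3,:3]=R.from_quat(s["eef_rot"]).as_matrix(); T[:3,3]=s["position"]; return T
def campose(n):
    m=camera_model(n)
    return np.array(m["pose"]) if n!="wrist" else toolT()@np.array(m["tool_from_camera"])
def f(n): return 240/np.tan(np.radians(camera_model(n)["fov_y"])/2)
def ray(n,u,v,P):
    m=camera_model(n); d=np.array([(u-m["cx"])/f(n),(v-m["cy"])/f(n),1]); return P[:3,3],P[:3,:3]@d
def atz(n,u,v,z,P):
    o,d=ray(n,u,v,P); return o+d*(z-o[2])/d[2]
def proj(n,p,P):
    m=camera_model(n); c=np.linalg.inv(P)@np.append(p,1); return m["cx"]+f(n)*c[0]/c[2], m["cy"]+f(n)*c[1]/c[2]
E
python3 - <<'E'
from h import *
s=sense();print(s)
ims=[]
for n in ["scene","side","wrist"]:
    P=campose(n);im=grab_frame(n);cv2.imwrite(f"pics/{n}0.png",im[:,:,::-1]);
    print(n,f(n),np.round(P,3).tolist())
    for q in ["red_key","rack","station","keyway","blue_key","green_key","middle_hook","sander"]:
        for d in recognise(n,q)[:1]: print(q,round(d["score"],2),np.round((P@np.append(d["point"],1))[:3],1))
E
```

```text
{'clock': 0.0, 'joint_positions': array([-3.29776342e-05,  3.14228476e-01, -4.80658174e-02,  1.21022548e+00,
        1.72861866e-05,  1.57082679e+00]), 'joint_velocities': array([-0.00150036,  0.0002811 ,  0.00047052, -0.00245608,  0.00096916,
        0.00118812]), 'joint_efforts': array([ 1.69644722e-03, -5.39594257e+01,  3.39749372e+01,  1.94567809e-02,
        9.49871333e-05,  6.01428906e-05]), 'position': array([ 5.99429563e+02, -1.41860592e-02,  2.38438916e+02]), 'eef_rot': array([ 9.99999628e-01, -3.17284393e-05, -8.61724296e-04, -8.64417294e-06]), 'contact_force': array([-0.0357647 ,  0.26597468,  0.07676129]), 'ft_torque': array([-0.01502354,  0.0321585 , -0.05114866]), 'opening': 0.9997763501387841}
scene 451.43642354462725 [[-0.445, 0.521, -0.728, 1561.665], [0.895, 0.275, -0.351, 469.009], [0.018, -0.808, -0.589, 885.985], [0.0, 0.0, 0.0, 1.0]]
red_key 0.59 [529.1 129.7 108.9]
rack 0.6 [548.1 216.4  17. ]
station 0.81 [ 498.4 -178.7   60.8]
keyway 0.83 [ 504.8 -180.3   62. ]
blue_key 0.39 [522.6 209.5 105.5]
middle_hook 0.9 [546.2 215.3  19.2]
sander 0.59 [ 585.4 -538.   151.1]
side 495.56263541051874 [[0.815, -0.445, 0.372, 105.242], [-0.58, -0.621, 0.527, -685.191], [-0.004, -0.645, -0.764, 1033.012], [0.0, 0.0, 0.0, 1.0]]
red_key 0.61 [ 464.3 -227.    63.7]
rack 0.76 [532.4 185.9  17.1]
station 0.57 [ 464.9 -226.1   65.3]
keyway 0.86 [ 456.1 -221.9   65.1]
blue_key 0.53 [ 461.8 -223.1   64.9]
green_key 0.67 [505.  290.2  92.4]
middle_hook 0.95 [532.4 186.7  15.4]
sander 0.59 [ 496.3 -590.2  235.7]
wrist 380.8428702395969 [[1.0, 0.0, 0.001, 600.561], [0.001, -0.958, -0.288, 74.09], [0.0, 0.288, -0.958, 373.647], [0.0, 0.0, 0.0, 1.0]]
red_key 0.58 [529.  128.8 113. ]
rack 0.95 [548.5 109.2  16.1]
station 0.64 [ 490.1 -118.7   60.1]
keyway 0.77 [ 495.4 -118.    60.3]
blue_key 0.39 [ 491.2 -116.9   59.9]
green_key 0.27 [701.5 -28.9   6.6]
middle_hook 0.55 [547.5 111.7  21.6]
```

View pics/scene0.png

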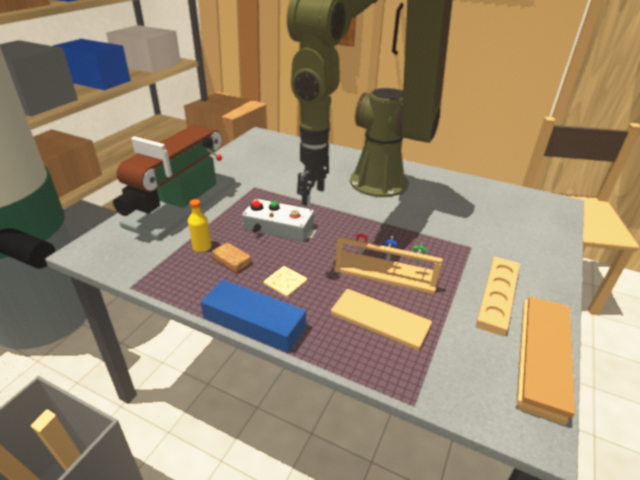

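View pics/side0.png

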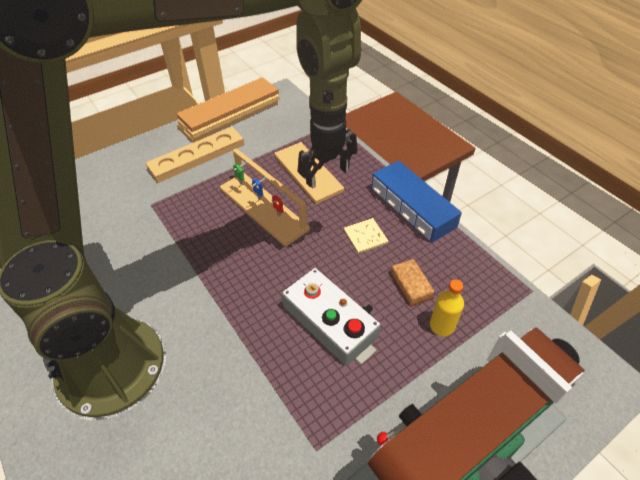

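Emit:
{"api": "send_rows", "payload": {"dp": [[-16, -24, 2], [-32, -48, 4], [-48, -72, 6], [-65, -95, 8], [-82, -119, 10], [-98, -143, 12], [-114, -167, 14], [-130, -190, 16]], "turn": [-0.11, -0.22, -0.33, -0.44, -0.55, -0.66, -0.77, -0.88], "hand": 60}}

```text
clock: 2.02
position: [469.1, 191.1, 223.4]
eef_rot: [0.904, 0.428, 0.0, -0.0]
contact_force: [-0.7, 0.2, 0.2]
opening: 0.702
```

Emit:
{"api": "send_rows", "payload": {"dp": [[0, 0, 0], [0, 0, 0], [0, 0, 0], [0, 0, 0], [0, 0, 0], [0, 0, 0], [0, 0, 0], [0, 0, 0]], "turn": [-0.11, -0.22, -0.33, -0.44, -0.55, -0.66, -0.77, -0.838]}}

```text
clock: 2.68
position: [470.0, 190.0, 223.4]
eef_rot: [0.651, 0.759, 0.0, 0.0]
contact_force: [-0.1, -0.5, 0.2]
opening: 0.701
```

Run:
```python
from h import *
s=sense();print(s["clock"],s["joint_positions"],s["position"],s["opening"])
n="wrist";P=campose(n);np.save("P1.npy",P);im=grab_frame(n);cv2.imwrite("pics/w1.png",im[:,:,::-1])
for q in ["red_key","blue_key","green_key","rack"]:
    for d in recognise(n,q)[:2]: print(q,round(d["score"],2),np.round((P@np.append(d["point"],1))[:3],1))
for q in ["red_key","blue_key","green_key"]:
    d=trace(n,q)
    if d: v,u=np.nonzero(d[0]["pixels"]); print(q,u.min(),u.max(),v.min(),v.max(),u.mean(),v.mean(),d[0]["score"])
for n in["side","scene"]:
    Q=campose(n); grab_frame(n)
    for q in ["keyway","station","start","stop"]:
        d=recognise(n,q)
        if d: print(n,q,round(d[0]["score"],2),np.round((Q@np.append(d[0]["point"],1))[:3],1))
for n,u,v in[("side",313,288),("scene",295,213)]: print(atz(n,u,v,80,campose(n)))
for n,u,v in[("side",355,324),("scene",257,203)]: print(atz(n,u,v,82,campose(n)))
```

```text
2.6833 [ 3.84216959e-01  1.46500904e-01 -2.96257758e-01  1.12790860e+00
 -2.41420038e-05  2.31813489e-01] [469.99392811 190.01516232 223.37446692] 0.7011777540616982
red_key 0.75 [526.3 130.5  82.1]
blue_key 0.55 [515.3 209.4  99.8]
green_key 0.19 [455.8 -80.9   8.1]
rack 0.56 [527.9 204.3  15.4]
red_key 192 249 264 306 221.57394957983195 284.9226890756303 0.62
blue_key 312 360 266 311 335.34944920440637 291.2705018359853 0.87
green_key 418 479 267 313 446.56921241050117 292.8860381861575 0.9
side keyway 0.83 [ 456.7 -221.2   60.7]
side station 0.78 [ 460.4 -225.7   68.2]
side start 0.67 [ 449.1 -218.8   82.9]
side stop 0.72 [508.4 291.1  97.6]
scene keyway 0.66 [ 501.8 -179.8   60.3]
[ 459.59183958 -139.73368798   80.        ]
[ 465.62887804 -129.9697358    80.        ]
[ 479.64808677 -272.27267532   82.        ]
[ 473.86813385 -271.31216342   82.        ]
```

View pics/w1.png

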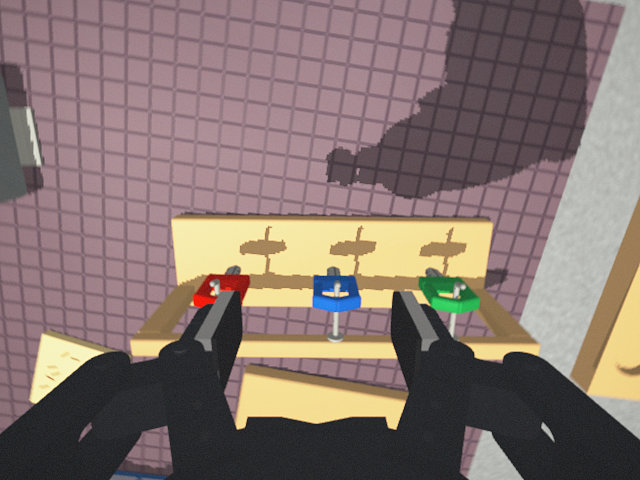

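Run:
```python
from h import *
im=cv2.imread("pics/w1.png");c=cv2.resize(im[205:360,120:550],None,fx=1.8,fy=1.8,interpolation=cv2.INTER_CUBIC)
c2=cv2.resize(im[255:320,185:265],None,fx=8,fy=8,interpolation=cv2.INTER_CUBIC)[:520]
o=np.zeros((279+300,774,3),np.uint8);o[:279]=c;o[279:,:]=cv2.resize(c2,(370,300)).repeat(1,0)[:, :].__class__ and cv2.copyMakeBorder(cv2.resize(c2,(370,300)),0,0,0,404,cv2.BORDER_CONSTANT)
cv2.imwrite("pics/c1.png",o)
P=np.load("P1.npy");n="wrist"
for u,v,z in[(172,216,18),(491,221,18),(131,340,116),(538,345,116)]:print(u,v,atz(n,u,v,z,P).round(1))
```

```text
172 216 [501.5  61.8  18. ]
491 221 [461.5 352.7  18. ]
131 340 [568.8  70.6 116. ]
538 345 [528.1 362.9 116. ]
```

View pics/c1.png

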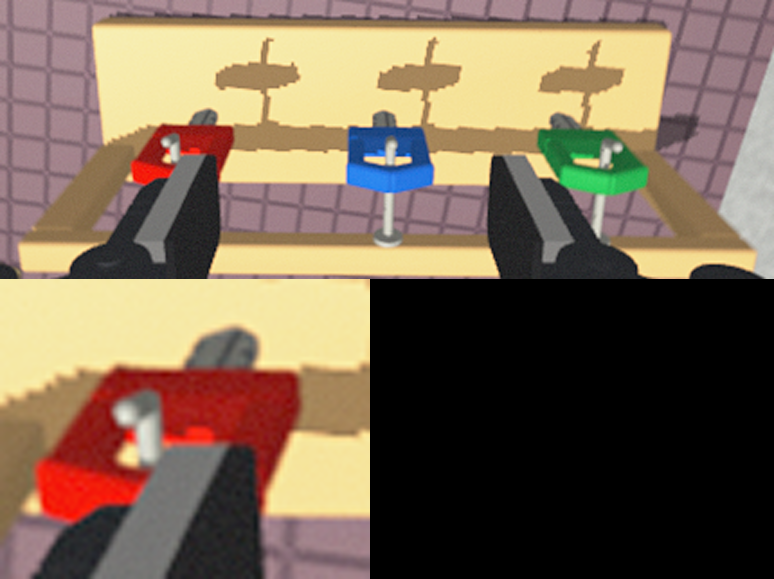

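Emit:
{"api": "send_rows", "payload": {"dp": [[-17, 12, 10], [-35, 24, 20], [-52, 36, 40], [-69, 49, 60], [-69, 49, 73], [-69, 49, 73]], "turn": [0.016, 0.016, 0.016, 0.016, 0.016, 0.016]}}

```text
clock: 4.08
position: [527.2, 127.7, 147.3]
eef_rot: [0.66, 0.751, -0.002, -0.001]
contact_force: [-0.6, 0.2, 0.1]
opening: 0.706
```

Run:
```python
from h import *
s=sense();print(s["clock"],s["joint_positions"],s["position"],s["opening"])
n="wrist";P=campose(n);np.save("P2.npy",P);im=grab_frame(n)
for q in ["red_key"]:
    for d in recognise(n,q)[:2]: print(q,round(d["score"],2),np.round((P@np.append(d["point"],1))[:3],1))
o=np.array([527,213.6,0]);
def rk(x,y,z): c,s_=np.cos(.137),np.sin(.137); return o+[x*c-y*s_,x*s_+y*c,z]
im=im.copy()
for x,y,z in[(-9,-85,110),(-28,-85,122),(-14,-102,118),(-14,-68,118),(-4,-102,118),(-4,-68,118),(-9,0,118)]:
    u,v=proj(n,rk(x,y,z),P);print(u,v);cv2.circle(im,(int(u),int(v)),2,(0,255,255),-1)
cv2.imwrite("pics/w2.png",im[:,:,::-1])
```

```text
4.0833 [ 2.37543704e-01  2.65522732e-01 -3.28189534e-01  9.81975883e-01
  3.28986115e-05  1.08107038e-01] [527.1852534  127.65031762 147.27779013] 0.7059263057045393
red_key 0.67 [525.8 135.  111.8]
315.14688769166213 281.5122405260259
314.7595010081211 252.86435709507674
278.4683483747423 278.73211511398057
351.59857408769034 278.2507120516474
279.21146599586143 298.3297549796025
351.1853779376104 297.8625585352985
496.6329612470315 287.1853954610289
```

View pics/w2.png

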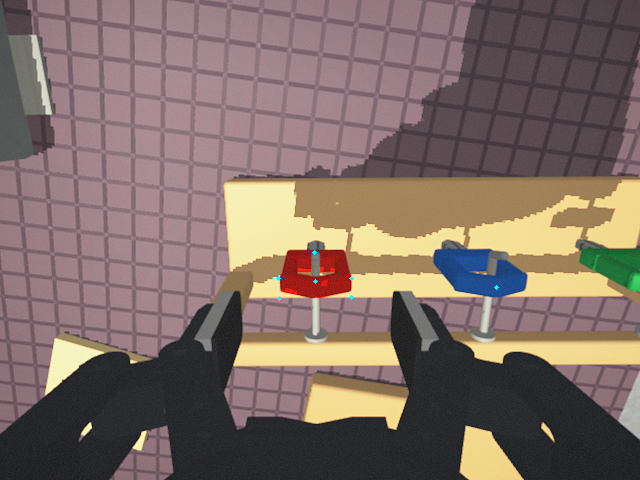

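Emit:
{"api": "send_rows", "payload": {"dp": [[0, 1, 12], [0, 1, 25], [0, 1, 38], [0, 1, 50], [0, 1, 60], [0, 1, 63], [0, 1, 63], [0, 1, 63]], "turn": [0, 0, 0, 0, 0, 0, 0, 0]}}

```text
clock: 4.85
position: [530.0, 129.4, 88.1]
eef_rot: [0.659, 0.752, 0.0, 0.0]
contact_force: [-0.9, 0.3, 0.1]
opening: 0.707
```

Emit:
{"api": "send_rows", "payload": {"dp": [[0, 0, 0], [0, 0, 0], [0, 0, 0], [0, 0, 0], [0, 0, 0], [0, 0, 0], [0, 0, 0], [0, 0, 0]], "turn": [0, 0, 0, 0, 0, 0, 0, 0], "hand": 20, "grip_force": 60}}

```text
clock: 5.52
position: [530.3, 129.1, 88.1]
eef_rot: [0.659, 0.752, 0.001, 0.001]
contact_force: [-0.1, -1.2, 6.3]
opening: 0.387
```

Emit:
{"api": "send_rows", "payload": {"dp": [[0, 0, -4], [0, 0, -9], [0, 0, -15], [0, 0, -15], [0, 0, -15]], "turn": [0, 0, 0, 0, 0]}}

```text
clock: 5.93
position: [530.0, 129.2, 102.8]
eef_rot: [0.659, 0.752, 0.0, 0.0]
contact_force: [0.5, 1.5, -1.1]
opening: 0.392
```

Run:
```python
from h import *
im=grab_frame("wrist");cv2.imwrite("pics/w3.png",im[:,:,::-1]);s=sense();print(s["position"],s["contact_force"],s["ft_torque"])
```

```text
[529.6834559  129.12048052 102.45288342] [-0.56210483  0.48876307 -1.21948968] [0.015397   0.03169038 0.00982128]
```

View pics/w3.png

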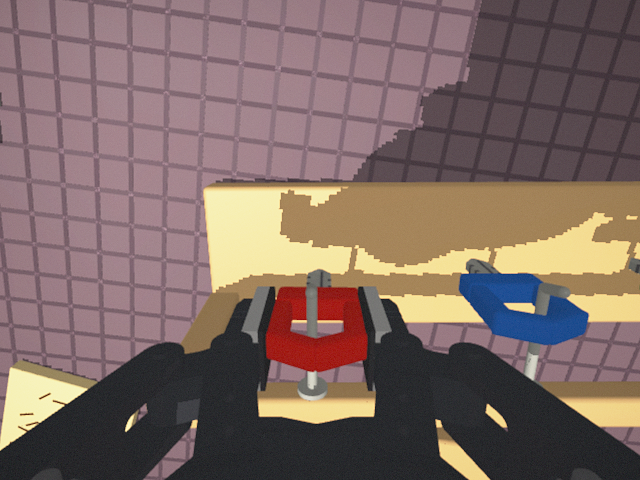

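Emit:
{"api": "send_rows", "payload": {"dp": [[0, -6, 0], [0, -14, 0], [0, -22, 0], [0, -30, 0], [0, -38, 0], [0, -44, -10], [0, -44, -35], [0, -44, -62]], "turn": [0, 0, 0, 0, 0, 0, 0, 0]}}

```text
clock: 6.65
position: [483.7, 122.8, 164.5]
eef_rot: [0.659, 0.752, -0.001, -0.001]
contact_force: [1.1, -0.2, 0.0]
opening: 0.392
```

Emit:
{"api": "send_rows", "payload": {"dp": [[-30, -10, 0], [-65, -24, 0], [-100, -36, 0], [-135, -50, 0], [-170, -62, 0], [-205, -75, 0], [-235, -86, 0], [-248, -91, 0]], "turn": [0, 0.01, 0.02, 0.034, 0.034, 0.034, 0.034, 0.034]}}

```text
clock: 7.32
position: [427.0, -137.5, 165.3]
eef_rot: [0.673, 0.74, -0.0, 0.001]
contact_force: [0.2, 0.2, -0.3]
opening: 0.39
```

Emit:
{"api": "send_rows", "payload": {"dp": [[0, 0, 0], [0, 0, 0], [0, 0, 0]], "turn": [0, 0, 0]}}

```text
clock: 7.57
position: [428.3, -133.9, 164.8]
eef_rot: [0.672, 0.741, 0.0, 0.0]
contact_force: [-0.1, 1.1, -0.2]
opening: 0.396
```

Run:
```python
from h import *
s=sense();print(s["clock"],s["position"],s["contact_force"],s["ft_torque"],s["opening"],s["joint_positions"])
n="wrist";P=campose(n);np.save("P4.npy",P);im=grab_frame(n);cv2.imwrite("pics/w4.png",im[:,:,::-1])
for q in ["keyway","red_key_tip"]:
    for d in recognise(n,q)[:2]: print(q,round(d["score"],2),np.round((P@np.append(d["point"],1))[:3],1))
```

```text
7.5667 [ 428.26626053 -133.85090333  164.75121059] [-0.06440157  1.05240573 -0.15105434] [-0.00432424  0.02171465  0.02702934] 0.39550107356041775 [-3.03303633e-01  7.73815760e-02 -5.14458975e-01  9.78432673e-01
  5.29595775e-04 -4.00754320e-01]
keyway 0.84 [ 444.1 -206.5   63.4]
red_key_tip 0.76 [ 429.6 -130.6  180.4]
```

View pics/w4.png

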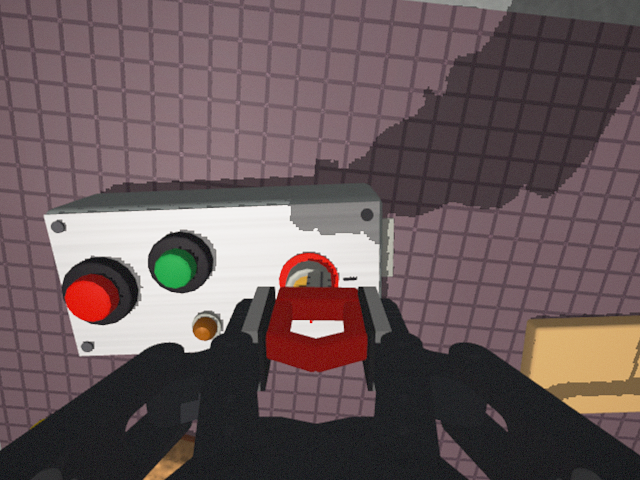

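Emit:
{"api": "send_rows", "payload": {"dp": [[0, -14, 0], [0, -30, 0], [0, -38, 0], [0, -38, 0], [0, -38, 0]], "turn": [0, 0, 0, 0, 0]}}

```text
clock: 8.13
position: [390.8, -137.9, 164.5]
eef_rot: [0.672, 0.741, 0.0, 0.0]
contact_force: [0.2, 0.1, -0.3]
opening: 0.393
```

Run:
```python
from h import *
s=sense();print(s["clock"],s["position"])
n="wrist";P=campose(n);np.save("P5.npy",P);im=grab_frame(n);cv2.imwrite("pics/w5.png",im[:,:,::-1])
for q in ["keyway","station"]:
    for d in recognise(n,q)[:2]: print(q,round(d["score"],2),np.round((P@np.append(d["point"],1))[:3],1))
o=np.zeros((600,800,3),np.uint8)
o[:300]=cv2.resize(im[160:400,20:480],(575,300))[:, :].__getitem__(slice(None)) if 0 else cv2.copyMakeBorder(cv2.resize(im[160:400,20:480],(575,300)),0,0,0,225,cv2.BORDER_CONSTANT)
o[300:,:400]=cv2.resize(im[220:310,260:380],(400,300),interpolation=cv2.INTER_CUBIC)
Q=campose("side");g=grab_frame("side")
p=P5=s["position"]; u,v=proj("side",p,Q);print("side tcp px",u,v);u,v=int(u),int(v)
o[300:,400:]=cv2.resize(g[v-45:v+75,u-80:u+80],(400,300),interpolation=cv2.INTER_CUBIC)
cv2.imwrite("pics/c5.png",o[:,:,::-1])
```

```text
8.1333 [ 390.79438677 -137.85300322  164.52846766]
keyway 0.88 [ 433.3 -216.6   64.5]
station 0.88 [ 430.1 -213.2   63.4]
side tcp px 285.22232377358654 280.5560800992287
```

View pics/c5.png

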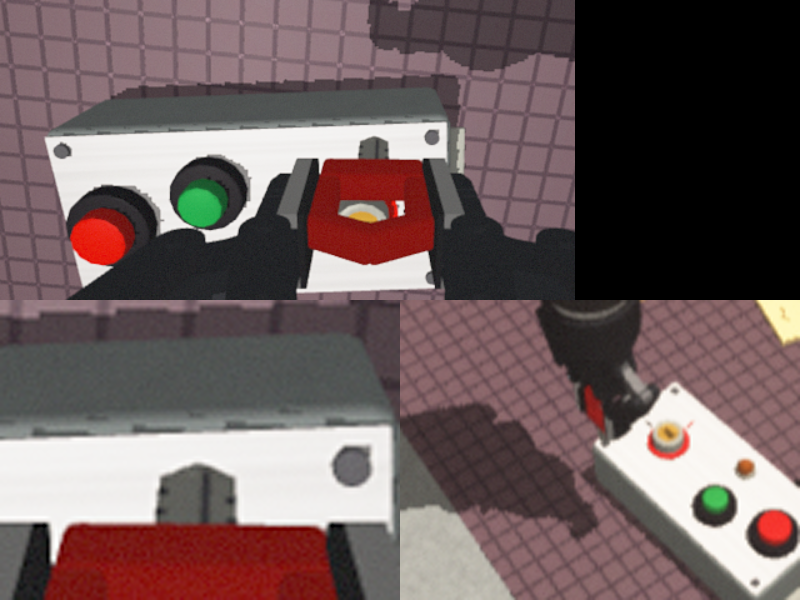

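Emit:
{"api": "send_rows", "payload": {"dp": [[0, 14, 0], [0, 32, 0], [0, 54, 0], [0, 78, 0], [0, 92, 0], [0, 97, 0], [0, 97, 0], [0, 97, 0]], "turn": [0, 0, 0, 0, 0, 0, 0, 0]}}

```text
clock: 9.0
position: [486.6, -128.5, 163.8]
eef_rot: [0.672, 0.741, -0.0, -0.001]
contact_force: [-0.5, 0.5, -1.4]
opening: 0.392
```

Run:
```python
from h import *
s=sense();print(s["clock"],s["position"],s["eef_rot"])
n="wrist";P=campose(n);np.save("P6.npy",P);im=grab_frame(n);cv2.imwrite("pics/w6.png",im[:,:,::-1])
for q in ["start","stop"]:
    for d in recognise(n,q)[:2]: print(q,round(d["score"],2),np.round((P@np.append(d["point"],1))[:3],1))
u,v=proj(n,[462,-135,80],P);print(u,v);u,v=int(u),int(v)
o=np.zeros((600,800,3),np.uint8)
o[:300,:400]=cv2.resize(im,(400,300))
o[:300,400:]=cv2.resize(im[220:310,260:380],(400,300),interpolation=cv2.INTER_CUBIC)
y0=max(v-40,0);print("crop",u-80,y0)
o[300:,:600]=cv2.resize(im[y0:y0+80,u-80:u+80],(600,300),interpolation=cv2.INTER_CUBIC)
cv2.imwrite("pics/c6.png",o[:,:,::-1])
```

```text
9.0 [ 486.64518868 -128.52661165  163.83726846] [ 6.71795250e-01  7.40736613e-01 -3.49647291e-04 -5.38812843e-04]
start 0.84 [ 447.8 -218.5   84.8]
start 0.66 [ 456.9 -135.2   75. ]
stop 0.72 [ 474.1 -269.    81.5]
307.9159183425416 205.3635707548254
crop 227 165
```

View pics/c6.png

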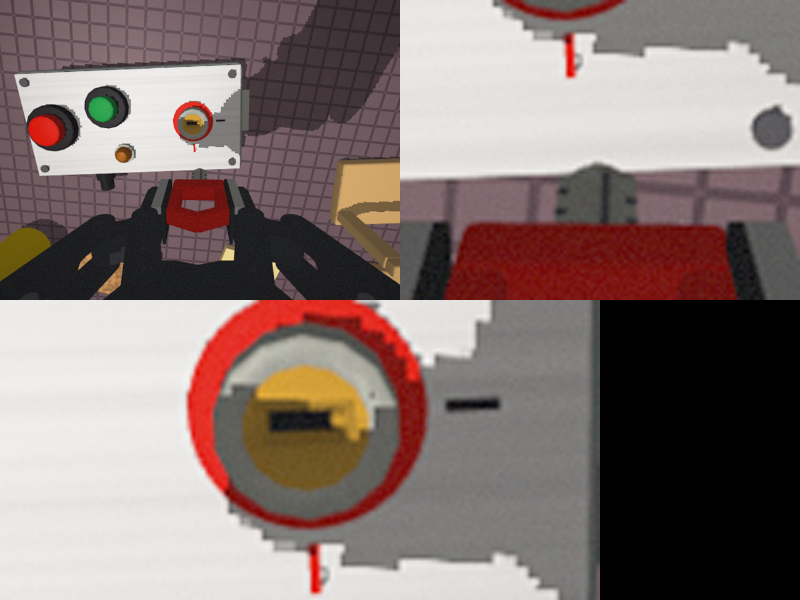

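Run:
```python
from h import *
im=cv2.imread("pics/w6.png");P=np.load("P6.npy");n="wrist"
g=im.min(2).astype(int)
def edge(cols,r0,r1,sign,z):
    pts=[]
    for c in cols:
        d=np.diff(cv2.GaussianBlur(im,(3,3),0).min(2)[r0:r1,c].astype(int))*sign
        r=int(np.argmax(d)); pts.append(atz(n,c,r0+r+.5,z,P)[:2])
    pts=np.array(pts);l=cv2.fitLine(pts.astype(np.float32),cv2.DIST_HUBER,0,.01,.01).ravel();
    l=l*np.sign(l[1]) if l[1]<0 else l
    res=np.abs((pts-l[2:])@np.array([-l[1],l[0]])) if 0 else None
    print("yaw",np.arctan2(-l[0],l[1]),np.std(pts@np.array([l[1],-l[0]])))
edge(range(80,150,4),255,300,-1,62)
edge(list(range(80,150,4))+list(range(250,290,3)),250,300,-1,62)
edge(range(50,370,6),85,130,1,62)
for (a,b) in[((24*1.6,82*1.6),(232*1.6,73*1.6)),((45*1.6,168*1.6),(232*1.6,161*1.6))]:
    p,q=atz(n,*a,62,P),atz(n,*b,62,P);print(p,q,np.arctan2(-(q-p)[0],(q-p)[1]),np.linalg.norm(q-p))
T=np.array(camera_model("wrist")["tool_from_camera"])
m=camera_model("wrist")
for u,v in [(319.1,269.3)]:
    d=T[:3,:3]@[(u-m["cx"])/f(n),(v-m["cy"])/f(n),1]
    for z in(35,38,41,44): print("tip tool",z,T[:3,3]+d*(z-T[2,3])/d[2])
k=atz(n,308.6,197.5,80,P);print("keyway",k, "tool",np.linalg.inv(toolT())@np.append(k,1))
print(atz(n,308.6,196,80,P),atz(n,308.6,199,80,P))
```

```text
yaw 0.14115818 0.21072907414431477
yaw 0.13874468 0.2133998431829176
yaw 0.13855632 0.16440544974625737
[ 436.60505824 -299.63640828   62.        ] [ 408.94242331 -102.57864959   62.        ] 0.13946695881758042 198.98990333708645
[ 524.14975738 -287.20311218   62.        ] [496.88362186 -90.20933109  62.        ] 0.1375372942425667 198.8717977346122
tip tool 35 [ 2.12281037 -4.6133994  35.        ]
tip tool 38 [ 2.15119924 -3.4032566  38.        ]
tip tool 41 [ 2.17958811 -2.19311379 41.        ]
tip tool 44 [ 2.20797698 -0.98297098 44.        ]
keyway [ 457.31626451 -135.03238122   80.        ] tool [ -3.48184011 -29.0994274   84.21509251   1.        ]
[ 456.43663741 -135.1139163    80.        ] [ 458.19791744 -134.95065836   80.        ]
```

Emit:
{"api": "send_rows", "payload": {"dp": [[-2, -9, 5], [-4, -18, 12], [-5.7, -26.9, 20], [-5.7, -26.9, 27], [-5.7, -26.9, 31], [-5.7, -26.9, 31], [-5.7, -26.9, 31]], "turn": [-0.014, -0.028, -0.041, -0.041, -0.041, -0.041, -0.041]}}

```text
clock: 9.73
position: [460.8, -137.0, 133.3]
eef_rot: [0.657, 0.754, 0.0, 0.0]
contact_force: [0.9, -0.4, -0.2]
opening: 0.392
```

Run:
```python
from h import *
s=sense();print(s["clock"],s["position"],s["eef_rot"],s["contact_force"],s["ft_torque"])
n="wrist";P=campose(n);np.save("P7.npy",P);im=grab_frame(n);cv2.imwrite("pics/w7.png",im[:,:,::-1])
u,v=proj(n,[458,-135.3,80],P);print(u,v)
o=np.zeros((600,800,3),np.uint8)
o[:300,:]=cv2.resize(im[200:290,200:440],(800,300),interpolation=cv2.INTER_CUBIC)
for i,c in enumerate(["side","scene"]):
    Q=campose(c);g=grab_frame(c);u,v=map(int,proj(c,[458,-135,90],Q))
    o[300:,i*400:i*400+400]=cv2.resize(g[v-30:v+30,u-40:u+40],(400,300),interpolation=cv2.INTER_CUBIC)
cv2.imwrite("pics/c7.png",o[:,:,::-1])
```

```text
9.7333 [ 460.80598812 -137.02544412  133.30038967] [6.56628840e-01 7.54213871e-01 5.22745621e-05 1.67627012e-05] [ 0.87365941 -0.37495231 -0.15656938] [ 0.0191751  -0.04176025 -0.00179494]
318.7981539000166 259.825077671138
```

View pics/c7.png

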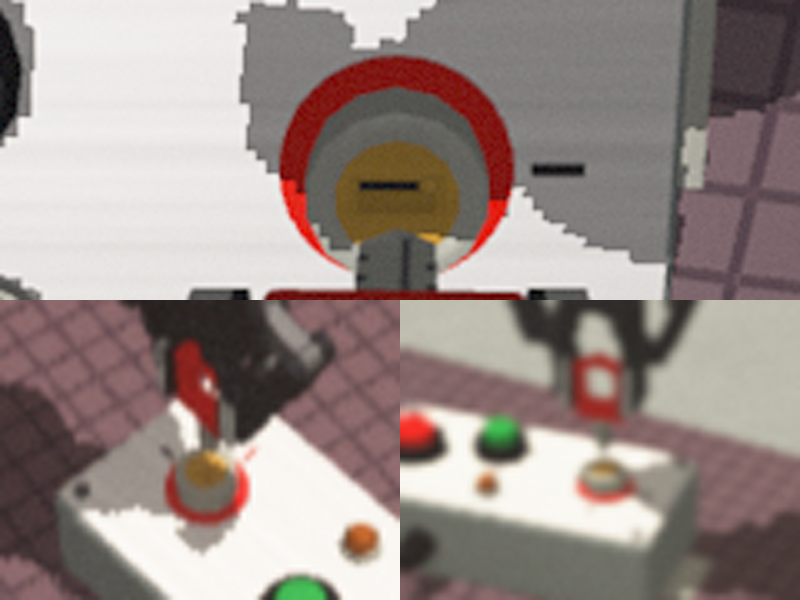

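Run:
```python
from h import *
n="wrist";P=np.load("P7.npy");m=camera_model("wrist");T=np.array(m["tool_from_camera"])
def at(u,v,z):
    d=T[:3,:3]@[(u-m["cx"])/f(n),(v-m["cy"])/f(n),1];return T[:3,3]+d*(z-T[2,3])/d[2]
print(at(319.1,269.6,41),at(319.1,269.6,39),at(319.4,258.8,53.3),at(319.4,258.8,52.3))
print(at(319.4,200+185/3.333,53.3))
```

```text
[ 2.15088406 -2.00708506 41.        ] [ 2.13199587 -2.81573513 39.        ] [ 2.40715804 -3.12040275 53.3       ] [ 2.39696724 -3.49229077 52.3       ]
[ 2.40152853 -4.9559316  53.3       ]
```

Emit:
{"api": "send_rows", "payload": {"dp": [[0.25, -2.4, 3], [0.25, -2.4, 6], [0.25, -2.4, 8], [0.25, -2.4, 10], [0.25, -2.4, 11], [0.25, -2.4, 12], [0.25, -2.4, 12.5], [0.25, -2.4, 13]], "turn": [0, 0, 0, 0, 0, 0, 0, 0]}}

```text
clock: 10.55
position: [458.3, -137.1, 120.3]
eef_rot: [0.657, 0.754, 0.0, 0.0]
contact_force: [-1.0, -0.3, -1.1]
opening: 0.394
```

Emit:
{"api": "send_rows", "payload": {"dp": [[0, 0, 0.4], [0, 0, 0.8], [0, 0, 1.2], [0, 0, 1.6], [0, 0, 2], [0, 0, 2.4], [0, 0, 2.7], [0, 0, 3]], "turn": [0, 0, 0, 0, 0, 0, 0, 0]}}

```text
clock: 11.22
position: [458.4, -137.1, 117.3]
eef_rot: [0.657, 0.754, 0.0, 0.0]
contact_force: [0.8, -0.6, -0.5]
opening: 0.39
```

Emit:
{"api": "send_rows", "payload": {"dp": [[0, 0, 0.4], [0, 0, 0.8], [0, 0, 1.2], [0, 0, 1.6], [0, 0, 2], [0, 0, 2.4], [0, 0, 2.7], [0, 0, 3]], "turn": [0, 0, 0, 0, 0, 0, 0, 0]}}

```text
clock: 11.88
position: [458.4, -137.1, 114.3]
eef_rot: [0.657, 0.754, 0.0, 0.0]
contact_force: [1.3, 0.4, -0.1]
opening: 0.39
```

Emit:
{"api": "send_rows", "payload": {"dp": [[0, 0, 0.3], [0, 0, 0.6], [0, 0, 0.9], [0, 0, 1.2], [0, 0, 1.4], [0, 0, 1.6], [0, 0, 1.8], [0, 0, 2]], "turn": [0, 0, 0, 0, 0, 0, 0, 0]}}

```text
clock: 12.55
position: [458.3, -137.1, 112.3]
eef_rot: [0.657, 0.754, 0.0, 0.0]
contact_force: [1.8, -0.1, -0.9]
opening: 0.386
```

Emit:
{"api": "send_rows", "payload": {"dp": [[0, 0.3, 0.2], [0, 0.3, 0.4], [0, 0.3, 0.6], [0, 0.3, 0.8], [0, 0.3, 1.0], [0, 0.3, 1.2], [0, 0.3, 1.4], [0, 0.3, 1.5]], "turn": [0.03, 0.06, 0.08, 0.04, 0, -0.04, -0.08, 0]}}

```text
clock: 13.22
position: [458.5, -137.0, 110.7]
eef_rot: [0.656, 0.755, -0.0, -0.0]
contact_force: [0.2, -0.4, 1.2]
opening: 0.393
```

Emit:
{"api": "send_rows", "payload": {"dp": [[0, 0, 0.2], [0, 0, 0.4], [0, 0, 0.6], [0, 0, 0.8], [0, 0, 1.0], [0, 0, 1.2], [0, 0, 1.4], [0, 0, 1.5]], "turn": [0.03, 0.06, 0.08, 0.04, 0, -0.04, -0.08, 0]}}

```text
clock: 13.88
position: [458.6, -137.2, 109.3]
eef_rot: [0.656, 0.755, -0.0, 0.0]
contact_force: [0.2, -1.1, 0.2]
opening: 0.392
```

Emit:
{"api": "send_rows", "payload": {"dp": [[0, 0, 0.2], [0, 0, 0.4], [0, 0, 0.6], [0, 0, 0.8], [0, 0, 1.0], [0, 0, 1.2], [0, 0, 1.4], [0, 0, 1.5]], "turn": [0.03, 0.06, 0.08, 0.04, 0, -0.04, -0.08, 0]}}

```text
clock: 14.55
position: [458.7, -137.7, 108.0]
eef_rot: [0.656, 0.755, -0.001, 0.001]
contact_force: [0.2, -2.3, 2.4]
opening: 0.392
```

Emit:
{"api": "send_rows", "payload": {"dp": [[0, 0, 0.2], [0, 0, 0.4], [0, 0, 0.6], [0, 0, 0.8], [0, 0, 1.0], [0, 0, 1.2], [0, 0, 1.4], [0, 0, 1.5]], "turn": [0.03, 0.06, 0.08, 0.04, 0, -0.04, -0.08, 0]}}

```text
clock: 15.22
position: [459.5, -137.8, 107.1]
eef_rot: [0.656, 0.755, -0.0, 0.001]
contact_force: [0.9, -3.3, 3.7]
opening: 0.392
```

Emit:
{"api": "send_rows", "payload": {"dp": [[0, 0, 0.2], [0, 0, 0.4], [0, 0, 0.6], [0, 0, 0.8], [0, 0, 1.0], [0, 0, 1.2], [0, 0, 1.4], [0, 0, 1.5]], "turn": [0.03, 0.06, 0.08, 0.04, 0, -0.04, -0.08, 0]}}

```text
clock: 15.88
position: [459.2, -137.7, 105.1]
eef_rot: [0.656, 0.755, -0.0, 0.001]
contact_force: [0.0, -3.7, 0.9]
opening: 0.391
```

Emit:
{"api": "send_rows", "payload": {"dp": [[0, 0, 0.2], [0, 0, 0.4], [0, 0, 0.6], [0, 0, 0.8], [0, 0, 1.0], [0, 0, 1.2], [0, 0, 1.4], [0, 0, 1.5]], "turn": [0.03, 0.06, 0.08, 0.04, 0, -0.04, -0.08, 0]}}

```text
clock: 16.55
position: [459.0, -137.7, 103.5]
eef_rot: [0.656, 0.755, -0.0, 0.001]
contact_force: [0.6, -3.1, 2.8]
opening: 0.389
```

Emit:
{"api": "send_rows", "payload": {"dp": [[0, 0, 0.2], [0, 0, 0.4], [0, 0, 0.6], [0, 0, 0.8], [0, 0, 1.0], [0, 0, 1.2], [0, 0, 1.4], [0, 0, 1.5]], "turn": [0.03, 0.06, 0.08, 0.04, 0, -0.04, -0.08, 0]}}

```text
clock: 17.22
position: [458.9, -137.6, 101.9]
eef_rot: [0.656, 0.755, -0.0, 0.001]
contact_force: [-0.3, -5.5, 2.5]
opening: 0.392
```

Emit:
{"api": "send_rows", "payload": {"dp": [[0, 0, 0.2], [0, 0, 0.4], [0, 0, 0.6], [0, 0, 0.8], [0, 0, 1.0], [0, 0, 1.2], [0, 0, 1.4], [0, 0, 1.5]], "turn": [0.03, 0.06, 0.08, 0.04, 0, -0.04, -0.08, 0]}}

```text
clock: 17.88
position: [458.7, -137.6, 100.6]
eef_rot: [0.656, 0.755, -0.0, 0.001]
contact_force: [-0.8, -5.1, 5.9]
opening: 0.39
```

Emit:
{"api": "send_rows", "payload": {"dp": [[0, 0, 0.2], [0, 0, 0.4], [0, 0, 0.6], [0, 0, 0.8], [0, 0, 1.0], [0, 0, 1.2], [0, 0, 1.4], [0, 0, 1.5]], "turn": [0.03, 0.06, 0.08, 0.04, 0, -0.04, -0.08, 0]}}

```text
clock: 18.55
position: [459.4, -137.6, 99.5]
eef_rot: [0.656, 0.755, 0.0, 0.001]
contact_force: [0.2, -5.0, 2.8]
opening: 0.391
```

Emit:
{"api": "send_rows", "payload": {"dp": [[0, 0, 0.2], [0, 0, 0.4], [0, 0, 0.6], [0, 0, 0.8], [0, 0, 1.0], [0, 0, 1.2], [0, 0, 1.4], [0, 0, 1.5]], "turn": [0.03, 0.06, 0.08, 0.04, 0, -0.04, -0.08, 0]}}

```text
clock: 19.22
position: [459.0, -137.6, 97.5]
eef_rot: [0.656, 0.755, -0.0, 0.001]
contact_force: [0.3, -5.1, 4.1]
opening: 0.387
```

Emit:
{"api": "send_rows", "payload": {"dp": [[0, 0, 0.2], [0, 0, 0.4], [0, 0, 0.6], [0, 0, 0.8], [0, 0, 1.0], [0, 0, 1.2], [0, 0, 1.4], [0, 0, 1.5]], "turn": [0.03, 0.06, 0.08, 0.04, 0, -0.04, -0.08, 0]}}

```text
clock: 19.88
position: [458.8, -137.5, 95.9]
eef_rot: [0.656, 0.755, -0.0, 0.001]
contact_force: [0.5, -5.8, 2.8]
opening: 0.389
```

Emit:
{"api": "send_rows", "payload": {"dp": [[0, 0, 0.2], [0, 0, 0.4], [0, 0, 0.6], [0, 0, 0.8], [0, 0, 1.0], [0, 0, 1.2], [0, 0, 1.4], [0, 0, 1.5]], "turn": [0.03, 0.06, 0.08, 0.04, 0, -0.04, -0.08, 0]}}

```text
clock: 20.55
position: [459.2, -137.5, 95.1]
eef_rot: [0.656, 0.755, 0.0, 0.001]
contact_force: [-0.0, -4.1, 9.7]
opening: 0.393
```

Emit:
{"api": "send_rows", "payload": {"dp": [[0, 0, 0.2], [0, 0, 0.4], [0, 0, 0.5], [0, 0, 0.6], [0, 0, 0.6], [0, 0, 0.6]], "turn": [0.04, 0.08, 0.04, -0.04, -0.08, 0]}}

```text
clock: 21.05
position: [459.2, -137.5, 95.0]
eef_rot: [0.656, 0.755, 0.0, 0.001]
contact_force: [-2.5, -4.5, 13.5]
opening: 0.388
```

Run:
```python
from h import *
s=sense();print(s["position"],s["contact_force"],s["ft_torque"])
im=grab_frame("wrist")
o=np.zeros((600,800,3),np.uint8)
o[:300,:400]=cv2.resize(im[200:320,240:400],(400,300),interpolation=cv2.INTER_CUBIC)
for i,c in enumerate(["side","scene"]):
    Q=campose(c);g=grab_frame(c);u,v=map(int,proj(c,[458,-135,85],Q))
    o[300:,i*400:i*400+400]=cv2.resize(g[v-24:v+24,u-32:u+32],(400,300),interpolation=cv2.INTER_CUBIC)
cv2.imwrite("pics/c8.png",o[:,:,::-1])
```

```text
[ 459.16322023 -137.48966046   94.95557554] [-2.5169681  -4.49133255 13.4986082 ] [-1.04907458  0.56458465  0.05046206]
```

View pics/c8.png

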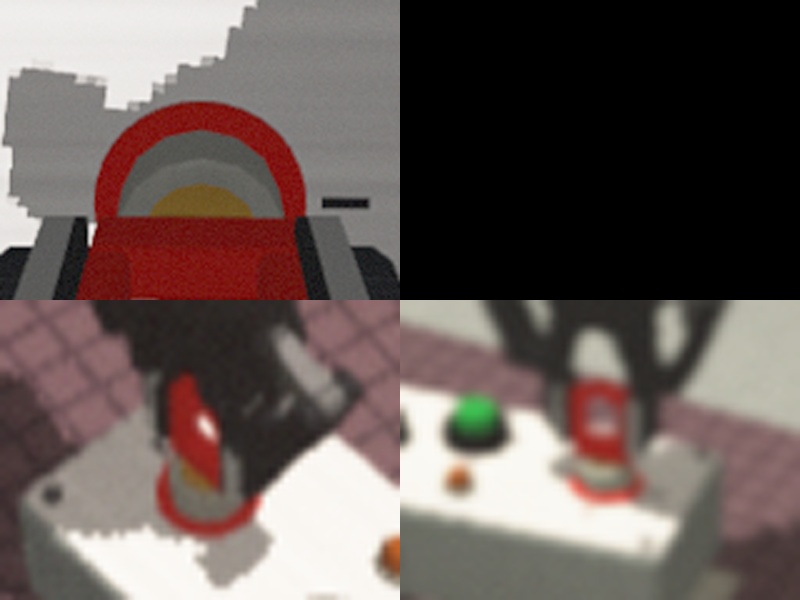

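Emit:
{"api": "send_rows", "payload": {"dp": [[0, 0, 0], [0, 0, 0], [0, 0, 0], [0, 0, 0], [0, 0, 0], [0, 0, 0], [0, 0, 0], [0, 0, 0]], "turn": [0.05, 0.1, 0.15, 0.2, 0.25, 0.3, 0.35, 0.4], "grip_force": 80}}

```text
clock: 21.87
position: [458.5, -137.8, 95.0]
eef_rot: [0.794, 0.608, -0.0, 0.001]
contact_force: [-4.6, -5.1, 15.9]
opening: 0.388
```

Emit:
{"api": "send_rows", "payload": {"dp": [[0, 0, 0], [0, 0, 0], [0, 0, 0], [0, 0, 0], [0, 0, 0], [0, 0, 0], [0, 0, 0], [0, 0, 0]], "turn": [0.05, 0.1, 0.15, 0.2, 0.25, 0.3, 0.35, 0.4]}}

```text
clock: 22.53
position: [457.8, -137.8, 94.9]
eef_rot: [0.899, 0.438, -0.001, 0.001]
contact_force: [-6.7, -5.0, 18.4]
opening: 0.385
```

Emit:
{"api": "send_rows", "payload": {"dp": [[0, 0, 0], [0, 0, 0], [0, 0, 0], [0, 0, 0], [0, 0, 0], [0, 0, 0], [0, 0, 0], [0, 0, 0]], "turn": [0.05, 0.1, 0.15, 0.2, 0.25, 0.3, 0.35, 0.4]}}

```text
clock: 23.2
position: [457.2, -137.5, 94.9]
eef_rot: [0.968, 0.25, -0.001, 0.0]
contact_force: [-7.0, -4.3, 21.6]
opening: 0.393
```

Emit:
{"api": "send_rows", "payload": {"dp": [[0, 0, 0], [0, 0, 0], [0, 0, 0], [0, 0, 0], [0, 0, 0], [0, 0, 0], [0, 0, 0], [0, 0, 0]], "turn": [0.05, 0.1, 0.15, 0.2, 0.25, 0.3, 0.35, 0.4]}}

```text
clock: 23.87
position: [456.7, -136.6, 94.9]
eef_rot: [0.999, 0.053, -0.001, -0.0]
contact_force: [-9.0, 0.3, 22.7]
opening: 0.39
```

Run:
```python
from h import *
s=sense();print(s["clock"],s["position"],s["contact_force"],s["ft_torque"],s["joint_positions"][5],s["opening"])
T=toolT();print("yaw of tool x",np.arctan2(T[1,0],T[0,0]))
im=grab_frame("wrist")
o=np.zeros((600,800,3),np.uint8)
o[:300,:400]=cv2.resize(im[200:320,240:400],(400,300),interpolation=cv2.INTER_CUBIC)
o[:300,400:]=cv2.resize(im,(400,300))
for i,c in enumerate(["side","scene"]):
    Q=campose(c);g=grab_frame(c);u,v=map(int,proj(c,[458,-135,85],Q))
    o[300:,i*400:i*400+400]=cv2.resize(g[v-24:v+24,u-32:u+32],(400,300),interpolation=cv2.INTER_CUBIC)
cv2.imwrite("pics/c9.png",o[:,:,::-1])
```

```text
23.8667 [ 456.71139314 -136.6171507    94.87265166] [-8.98075979  0.34365364 22.73028876] [-0.13852759  2.3921921   0.12515142] 1.1735542035076434 0.3897085600703766
yaw of tool x 0.106698164842679
```

View pics/c9.png

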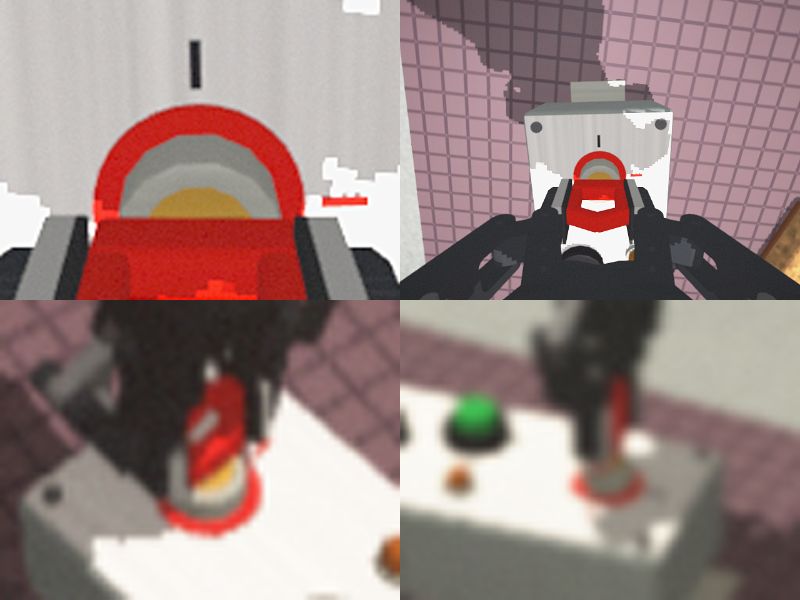

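Emit:
{"api": "send_rows", "payload": {"dp": [[0, 0, 0], [0, 0, 0], [0, 0, 0], [0, 0, 0], [0, 0, 0], [0, 0, 0]], "turn": [0.02, 0.03, 0.03, 0.03, 0.03, 0.03]}}

```text
clock: 24.52
position: [456.6, -136.8, 94.9]
eef_rot: [0.999, 0.04, -0.001, -0.0]
contact_force: [-9.6, -1.9, 23.2]
opening: 0.389
```

Run:
```python
from h import *
s=sense();print(s["clock"],s["position"],s["contact_force"],s["ft_torque"],s["joint_velocities"],s["opening"])
print(hand_in())
```

```text
24.5167 [ 456.64698775 -136.75811689   94.85263322] [-9.60543281 -1.93342712 23.20794565] [-0.36155707  2.3385564   0.0959514 ] [-0.00047903 -0.00022531  0.00147512 -0.0019105  -0.00182573  0.00156301] 0.3890551798848974
the job is handed in; nothing more can be done
None
```

I took the red key off its hook, eased it home in the key switch with small rocked pushes, and turned it about 1.63 rad clockwise. I handed the job in at 24.5 s, still gripping the key and holding it turned; the hand-in reports no verdict.

- **Insertion:** the wrist force read at most about 6 N while passing the pins. It rose to 13.5 N once the shoulder seated. The tool stopped at z = 95 mm, as expected for fully home.
- **Turn:** I estimate the plug at about 1.45 rad after the blade's play, from the tool angle. I did not measure the plug directly. The wrist torque of about 0.1 N m fits the spring near its stop, and the picture shows the key still square in the pads.
- **At hand-in:** the arm was at rest and the finger opening was about 33 mm, so the grip held. The vertical push had risen to 23 N and there was a side force of about 10 N. I left both as they were.
- **Not checked at the end:** I did not look again at the other keys, the start and stop buttons, or the loose items. The moves were planned to stay clear of them, and I saw no sign of contact.

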